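# Lock the can stop with its locating pin

## Task

Lock the sliding can stop of the jig: take the square-headed pin out of the rack, put it down through the bush of the can stop, and slide the can stop along with the pin until the pin's tip finds the hidden hole in the bed underneath and drops in, then seat it fully home, collar on the bush, and let go. The hole is somewhere along the bed on the side the V-shaped stop is on; leave the round-headed pin in the rack and the sealed can and tape roll where they are.

Things in the scene. Friction and masses are not known exactly. Their poses are not given: they have to be found in the camera images.
- locking_pin: Steel locking pin, 113 mm long, about 0.25 kg, standing in a rack hole, collar on the rack top. Origin: centre of its flat lower tip; z along the pin to its head. Shank 14 mm diameter, tip tapering to 8 mm over the last 4 mm; z = 62 to 68 mm a round collar, 34 mm diameter; z = 68 to 113 mm a dark square grip 26 x 26 mm, faces square to the pin's x and y.
- round_pin: The other pin in the rack: same length and collar, but a round head of 28 mm diameter and a 20 mm shank that does not fit the bush. Origin at the centre of its lower tip, z up. Stays in the rack.
- pin_rack: Fixed grey block 150 (x) x 60 (y) x 70 mm high with two upright holes of 23 mm diameter at x = -45 and +45 mm. Origin at the centre of its underside. Which pin stands in which hole varies.
- can_jig: Fixed grey jig, 220 mm long (its y), 90 mm wide (x, without small feet), 40 mm high, with a channel along y that holds the steel bed strip. Origin at the centre of its underside, z up. The can stop slides on it along y.
- bed_top (a point): Point on the jig's centre line, 34 mm above the table: height of the flat top of the bed strip under the can stop. The strip is sprung: it starts down at about 4 N, then gives 1 mm per N, at most 6 mm. Its one chamfered hole, 18 mm diameter, 26 mm deep, hidden by the can stop's plate, lies on the jig's x = 0 line at an unknown y from -18 to +22 mm.
- bush_mouth (a point): Centre of the upper mouth of the can stop's bush, 72 mm above the table. The bush: steel block 40 x 40 mm, upright through-bore 17 mm diameter, 30 mm long, 2 mm chamfer; 8 mm gap from bore to bed strip. A pin standing on the bed has its collar 24 mm above the bush; fully home, collar on the bush, its tip is 10 mm above the table.
- can_stop (a joint): Slide of the can stop along the jig's +y, 0 to 0.085 m; bush centre at jig y = -50 mm + this. Aluminium plate 84 mm wide, from 45 mm behind the bush to 85 mm ahead (+y), with a V-shaped upright stop about 69 mm ahead of the bush, top 77 mm above the table. Friction about 1.2 N. Starts at 0 to 0.012, so the hole lies 20 to 72 mm ahead of the bush.
- sealed_can: Loose closed can, 71 mm diameter, 107 mm high, standing behind the rack and jig. Origin at the centre of its underside. A bystander.
- tape_roll: Loose roll of tape, 68 mm diameter, 24 mm high, lying flat on the robot's side of the jig. Origin at the centre of its underside. A bystander.
Not all that is in view belongs to the job. Of the things that look like the can_jig, take the one that is farthest to the robot's right at the start.

How it is judged:
At the end, for the whole second after the job is handed in: Locking pin released, at rest, upright within 7 degrees in the bush (tip within 6 mm of the bush axis), tip in the hidden hole, less than 14 mm above the table (collar within 4 mm of the bush). Round pin moved under 20 mm, sealed can and tape roll under 30 mm (z of locking_pin in the frame of can_jig below 0.014 m and horizontal distance between locking_pin and bush_mouth below 0.006 m and angle between locking_pin's own z axis and vertical below 0.12 rad and linear speed of locking_pin below 0.02 m/s and distance of round_pin from where it was at the start of the episode below 0.02 m and distance of each of sealed_can, tape_roll from where it was at the start of the episode below 0.03 m); the robot touches nothing.
It also fails if it takes over 48 s, if anything falls off the work surface, if the arm or the gripper's body presses on something with over 40 N, if the wrist force passes 120 N, or if a joint passes its speed limit or range.

## Robot

A 6-joint arm with a two-finger parallel gripper is mounted at the origin on the work surface; the furniture and walls round the work are solid. World frame = base frame: x ahead of the robot, y to its left, z up, the work surface at z = 0. Lengths are in m, angles in rad, forces in N, time in s.
With the tool pointing down it reaches from about 0.425 to 0.95 m from the base axis. Payload 3.5 kg.
Tool frame: the origin (TCP) lies on the centre line of the jaws, within the pads' length; the fingertips stand manip.finger_overhang ahead of it and the grasp point (between the pads) lies 11 mm behind it (manip.finger_overhang is the distance from the TCP to the fingertips, in m); y points along the fingers, z is the direction in which the jaws open and shut, and the axes are right-handed (so a half turn about y gives the same grasp; the last joint's range is limited). The gripper opens to 85 mm and grips with 20 to 120 N. Pads are 22 mm wide; open, the fingers measure 114 mm over their backs; the gripper's body (76 mm by 85 mm) begins 54 mm behind the grasp point. The pads swing forward as they close: fully open they stand 13 mm farther back than shut.
Start: joints at [-1.428, 0.286, 1.577, -0, 1.279, -0.15], TCP at [0.195, -0.646, 0.239] pointing down, gripper open.
Joint ranges: [-2.77, 2.77], [-0.9, 2.22], [0.21, 2.48], [-1.53, 4.67], [0.24, 2.81], [-2.84, 2.84]. Speed limits (rad/s): [2.79, 2.79, 3.14, 3.14, 3.14, 3.14].

## Interface

Orientations are given as [roll, pitch, yaw] about the fixed x, y, z axes, in that order (R = Rz(yaw) Ry(pitch) Rx(roll)).
In Python, from cell import manip gives the robot as it stands.
- The arm moves only by the shell command python3 -m inch 'ROWS' [FORCE]. ROWS is JSON, a list of rows, each a list of 5 numbers: the opening, from 0 (shut) to 1 (fully open), then the shift along the tool's x, y, z normalised to -1 to 1, where 1 is 2.5 cm, then the turn about the tool's y normalised to -1 to 1, where 1 is 0.08 rad. A call has 1 to 10 rows; each row shifts and turns the commanded pose from where the row before left it, along the tool's axes as they then stand; what a row does not reach is not made up. A row lasts 1/8 s, in which the tool goes at most 62.5 mm and 10.7 degrees, less where a joint would pass 70% of its speed; a pose out of reach is approached as far as the arm can. A call with a number of a shift or a turn outside -1 to 1 is refused whole. A call with a gripper value outside its range is refused whole. The fingers move at their own pace and stop on an object; FORCE is the grip in N (left out, the last holds). Time passes only in rows, so rows that do not move let the fingers close. It gives the time, the measured TCP pose, the force and the opening at its end, in the units of the state.
- manip.sense(): the state, without advancing time (a new reading comes with each control period).
- manip.camera(name): name is "scene" or "top"; returns (picture, depth): 480x640x3 uint8, red, green, blue; 480x640 float32, m along the optical axis (not along the pixel's ray), 0 where there is no reading.
- manip.calibration(name): a dict with "mtx" (3x3 intrinsics, pixels), "k1" (the pictures are not rectified: a ray, as slopes to the right and down, at radius r is drawn at 1 + k1 r^2 times it, then the intrinsics apply), "R" (3x3) and "t" (3): a world point X has camera coordinates R X + t. Camera axes: x right, y down, z forward; pixel columns grow to the right and rows downward; lengths in m; the calibration is good to about 2 mm. A picture is of the moment at which its call begins. calibration takes no time and is no camera call.
- manip.job_done(): hands the job in, once; it reports no verdict.
The state is a dict: "time_s": time; "joints": joint angles; "qvel": joint speeds; "effort": joint torques, N m; "tcp_pos": TCP position; "tcp_rot": TCP orientation; "wrist_force": force on the tool from outside, world axes, zero at the start; "wrist_torque": the same for the moment, N m; "gripper_width": finger opening in m.
Only numpy, scipy, OpenCV 4.12 (cv2) and the standard library are available. Lean on these libraries where they do the work, as an engineer would, in place of code of your own. Each camera call takes 0.05 s, during which the arm holds its last target.

## Working session

There is one attempt and no reset: what is moved stays moved. The work goes in short steps, Python scripts to look and compute and a shell command to move; the robot and the scene stay as the last step left them, time stands still between calls to the robot, and variables do not carry over. Pictures are saved under pics/ and viewed, and the job is handed in when it is done.

```bash
mkdir -p pics; ls
python3 - <<'E'
from cell import manip
import cv2
print(manip.finger_overhang); print(manip.sense())
for n in("scene","top"):
    im,d=manip.camera(n); cv2.imwrite(f"pics/{n}0.png",im[:,:,::-1])
    import numpy as np; np.save(f"pics/{n}0_d.npy",d); np.save(f"pics/{n}0_i.npy",im)
    print(manip.calibration(n))
E
```

```text
pics
0.008
{'time_s': 0.0, 'joints': array([-1.42800986e+00,  2.87188245e-01,  1.57815675e+00,  6.54779657e-06,
        1.27859547e+00, -1.49969303e-01]), 'qvel': array([-5.31423235e-04,  1.19194790e-03,  5.62302766e-04,  7.80916625e-04,
        8.13814773e-04, -4.29878445e-05]), 'effort': array([ 5.08775574e-04, -4.05981803e+01, -2.92622960e+01, -1.28704819e-04,
        5.79955711e-03, -7.04697996e-06]), 'tcp_pos': array([ 0.19475867, -0.64563609,  0.23794306]), 'tcp_rot': array([-1.57311685e+00,  3.56977068e-04, -2.84883920e+00]), 'wrist_force': array([-0.69453179, -0.87769359,  0.3090953 ]), 'wrist_torque': array([-0.0100062 ,  0.02096737,  0.02804516]), 'gripper_width': 0.08540601798508024}
{'mtx': array([[481.25195024,   0.        , 322.65914771],
       [  0.        , 481.25195024, 235.265816  ],
       [  0.        ,   0.        ,   1.        ]]), 'k1': -0.06271658285532868, 'R': array([[ 0.87777677, -0.47893454,  0.01138638],
       [-0.33802209, -0.63600922, -0.69370984],
       [ 0.33948344,  0.60507353, -0.72016457]]), 't': array([-0.37042   ,  0.23352771,  1.20689012])}
{'mtx': array([[450.59822189,   0.        , 318.81071144],
       [  0.        , 450.59822189, 244.61335872],
       [  0.        ,   0.        ,   1.        ]]), 'k1': -0.026856123461865177, 'R': array([[ 0.01158236, -0.99983242,  0.0141767 ],
       [-0.99611636, -0.01277452, -0.08711491],
       [ 0.08728141, -0.01311265, -0.99609739]]), 't': array([0.01160828, 0.46836891, 1.35672182])}
```

View pics/scene0.png

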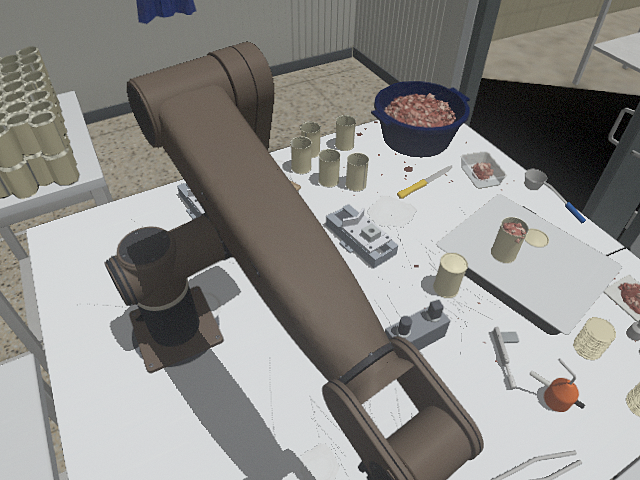

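View pics/top0.png

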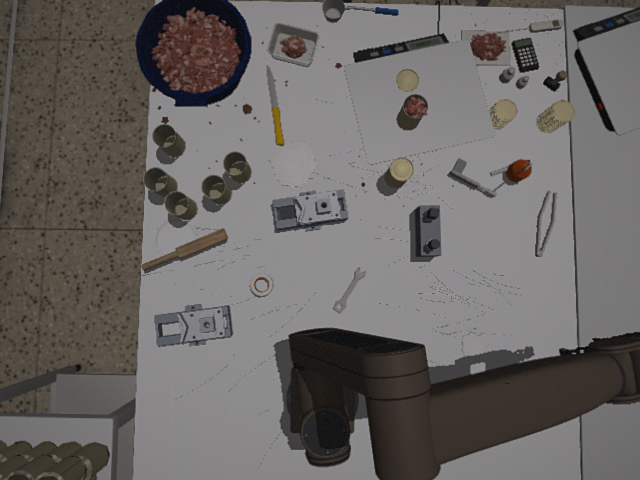

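Run:
```python
import cv2,numpy as np
t=cv2.imread("pics/top0.png"); s=cv2.imread("pics/scene0.png")
a=cv2.resize(t[175:275,260:460],None,fx=4,fy=4,interpolation=cv2.INTER_CUBIC)
b=cv2.resize(s[195:360,310:460],None,fx=3.6,fy=3.6,interpolation=cv2.INTER_CUBIC)
cv2.imwrite("pics/tz.png",a);cv2.imwrite("pics/sz.png",b)
```

```text
(no output)
```

View pics/tz.png

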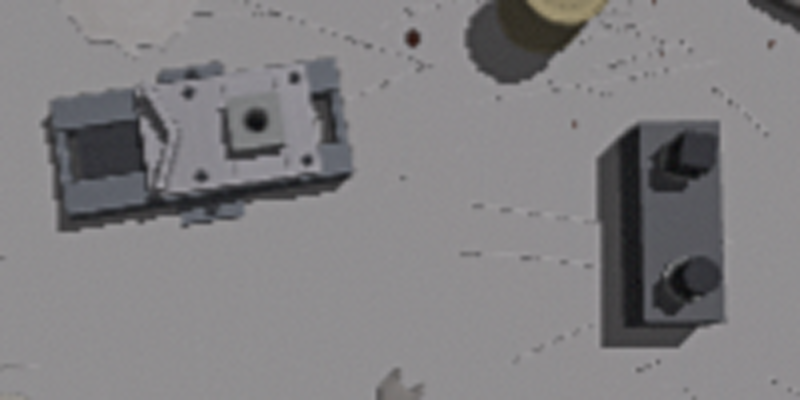

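View pics/sz.png

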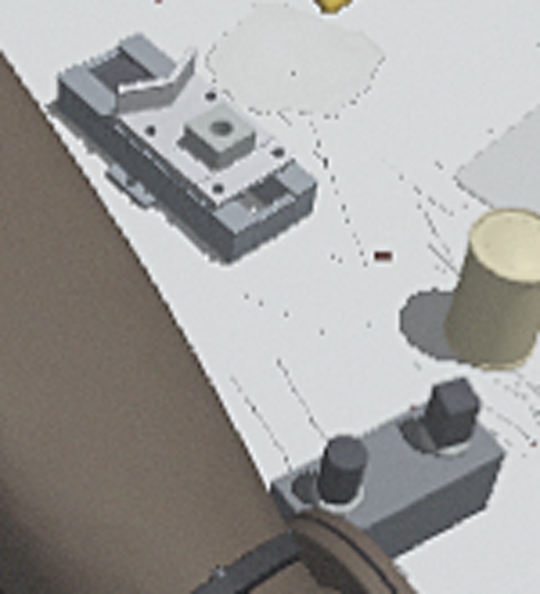

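```bash
cat > h.py <<'E'
import numpy as np,cv2
from cell import manip
def ray(n,u,v):
    c=manip.calibration(n);K=c['mtx'];k=c['k1']
    p=np.array([[[u,v]]],float)
    xy=cv2.undistortPoints(p,K,np.array([k,0,0,0,0]))[0,0]
    R=np.array(c['R']);t=np.array(c['t'])
    return -R.T@t, R.T@np.array([xy[0],xy[1],1.])
def onz(n,u,v,z):
    o,d=ray(n,u,v); return o+d*(z-o[2])/d[2]
def proj(n,X):
    c=manip.calibration(n)
    R,_=cv2.Rodrigues(np.array(c['R']))
    return cv2.projectPoints(np.array(X,float).reshape(-1,3),R,np.array(c['t']),c['mtx'],np.array([c['k1'],0,0,0,0.]))[0].reshape(-1,2)
def cloud(n,d,im=None):
    v,u=np.mgrid[0:480,0:640]
    c=manip.calibration(n)
    xy=cv2.undistortPoints(np.stack([u,v],-1).reshape(-1,1,2).astype(float),c['mtx'],np.array([c['k1'],0,0,0,0.]))[:,0]
    P=np.c_[xy,np.ones(len(xy))]*d.reshape(-1,1)
    return ((P-c['t'])@np.array(c['R'])).reshape(480,640,3)
E
python3 - <<'E'
from h import *
for n in("top","scene"):
    d=np.load(f"pics/{n}0_d.npy"); im=np.load(f"pics/{n}0_i.npy"); W=cloud(n,d)
    ok=d>0
    print(n)
    def rep(name,m):
        P=W[m]; 
        if len(P)<3: print(name,len(P));return
        q=np.argwhere(m)
        r=cv2.minAreaRect((P[:,:2]*1000).astype(np.float32))
        print(name,len(P),"mean",P.mean(0).round(4),"z",np.percentile(P[:,2],[5,50,95]).round(4),"rect",[np.round(x,1) for x in r],"px",q.mean(0)[::-1].round(1))
    box=lambda x0,x1,y0,y1,z0,z1: ok&(W[...,0]>x0)&(W[...,0]<x1)&(W[...,1]>y0)&(W[...,1]<y1)&(W[...,2]>z0)&(W[...,2]<z1)
    if n=="top":
        for u,v in[(433,213),(435,243),(426,232),(323,205),(398,170),(262,285)]: print(u,v,W[v,u].round(4))
    x,y=W[213,433,:2] if n=="top" else (x,y)
    rx,ry=(W[232,426,:2]) if n=="top" else (rx,ry)
    rep("heads",box(rx-.1,rx+.1,ry-.08,ry+.08,.112,.13))
    rep("racktop",box(rx-.1,rx+.1,ry-.08,ry+.08,.064,.075))
    jx,jy=W[205,323,:2] if n=="top" else (jx,jy)
    rep("bush",box(jx-.03,jx+.03,jy-.03,jy+.03,.066,.076))
    rep("jig40",box(jx-.12,jx+.12,jy-.15,jy+.2,.033,.045))
    rep("jig",box(jx-.12,jx+.12,jy-.15,jy+.2,.02,.08))
E
```

```text
top
433 213 [ 0.5548 -0.3079  0.1193]
435 243 [ 0.4685 -0.313   0.1182]
426 232 [ 0.5048 -0.2982  0.076 ]
323 205 [0.5878 0.0062 0.0374]
398 170 [ 0.6826 -0.2104  0.1048]
262 285 [0.3431 0.1897 0.0044]
heads 166 mean [ 0.5148 -0.3103  0.1205] z [0.1156 0.1205 0.1253] rect [array([ 512.2, -310.4]), array([116.2,  26.4]), np.float64(0.6)] px [434.1 226.8]
racktop 732 mean [ 0.5109 -0.3085  0.0702] z [0.0658 0.0704 0.0741] rect [array([ 512.4, -311.7]), array([150.4,  61.8]), np.float64(1.2)] px [429.  230.2]
bush 146 mean [0.5824 0.0062 0.072 ] z [0.0686 0.0722 0.0755] rect [array([582.3,   6.4]), array([40.9, 39.8]), np.float64(9.3)] px [323.3 204.8]
jig40 804 mean [0.5678 0.0748 0.039 ] z [0.034  0.0391 0.044 ] rect [array([576. ,  46.5]), array([ 91.4, 219.4]), np.float64(9.7)] px [300.3 211.2]
jig 2086 mean [0.5734 0.0475 0.0476] z [0.033  0.0478 0.0736] rect [array([592.7,  -1.6]), array([125.4, 332.9]), np.float64(19.8)] px [309.4 209. ]
scene
heads 242 mean [ 0.5092 -0.3134  0.1196] z [0.1132 0.12   0.1232] rect [array([ 509.3, -311.7]), array([116.8,  29.3]), np.float64(0.1)] px [421.4 312.6]
racktop 859 mean [ 0.5098 -0.3155  0.0697] z [0.0662 0.0697 0.0732] rect [array([ 509.7, -311.9]), array([151.9,  63.3]), np.float64(1.2)] px [418.9 325.2]
bush 138 mean [0.5788 0.0037 0.0705] z [0.0671 0.0703 0.0738] rect [array([577.9,   4.7]), array([44. , 43.3]), np.float64(11.6)] px [371.2 230.6]
jig40 629 mean [0.5599 0.0472 0.0383] z [0.0339 0.0383 0.0433] rect [array([571.3,  45.3]), array([ 94.7, 224.8]), np.float64(9.6)] px [357.2 231.6]
jig 1984 mean [0.565  0.0296 0.0459] z [0.0252 0.0461 0.0728] rect [array([590.4,  -6. ]), array([131.1, 338.9]), np.float64(20.8)] px [361.9 232.8]
```

Run:
```python
from h import *
for n in("top","scene"):
    d=np.load(f"pics/{n}0_d.npy"); W=cloud(n,d); ok=d>0
    for nm,x0,x1 in(("sq",.52,.60),("rd",.43,.505)):
        for z0,z1 in((.108,.13),(.085,.108)):
            m=ok&(W[...,0]>x0)&(W[...,0]<x1)&(abs(W[...,1]+.311)<.04)&(W[...,2]>z0)&(W[...,2]<z1)
            P=W[m]
            print(n,nm,z0,len(P),P.mean(0).round(4),cv2.minAreaRect((P[:,:2]*1000).astype(np.float32)))
    # table-height check and can/tape
    t=ok&(abs(W[...,0]-.5)<.05)&(abs(W[...,1]+.15)<.05)
    print("table z",np.median(W[t][:,2]))
    m=ok&(abs(W[...,0]-.68)<.06)&(abs(W[...,1]+.21)<.06)&(W[...,2]>.1)
    print("can",W[m].mean(0))
```

```text
top sq 0.108 93 [ 0.5562 -0.309   0.1199] ((557.0184326171875, -309.8655090332031), (26.60100746154785, 26.237808227539062), 77.57723236083984)
top sq 0.085 25 [ 0.5527 -0.3028  0.0952] ((552.320556640625, -302.97027587890625), (33.031246185302734, 16.33944320678711), 34.85649108886719)
top rd 0.108 80 [ 0.4668 -0.3111  0.1203] ((466.760986328125, -311.5638427734375), (24.565738677978516, 26.37367820739746), 83.64826965332031)
top rd 0.085 21 [ 0.4658 -0.3013  0.0972] ((467.1405334472656, -302.32080078125), (24.77105140686035, 8.50654125213623), 2.694359064102173)
table z 7.300751805517466e-05
can [ 0.68682992 -0.21976509  0.10618478]
scene sq 0.108 136 [ 0.553  -0.3129  0.1184] ((553.9630126953125, -310.7615661621094), (27.44928550720215, 25.678611755371094), 78.98155212402344)
scene sq 0.085 86 [ 0.5479 -0.3167  0.0969] ((547.2722778320312, -315.5335693359375), (17.197269439697266, 33.42160415649414), 30.22159767150879)
scene rd 0.108 131 [ 0.4628 -0.3148  0.1189] ((464.60162353515625, -312.44647216796875), (27.13475227355957, 25.846698760986328), 57.886260986328125)
scene rd 0.085 71 [ 0.4578 -0.3193  0.0963] ((459.1120300292969, -317.86627197265625), (13.001296043395996, 27.580671310424805), 41.68288803100586)
table z -0.0017036296603260806
can [ 0.68265549 -0.22132282  0.10430938]
```

```bash
cat >> h.py <<'E'
from scipy.spatial.transform import Rotation as Ro
def go(x,y,z,yaw=None):
    s=manip.sense();p=np.array(s['tcp_pos']);e=s['tcp_rot'];R=Ro.from_euler('xyz',e).as_matrix()
    d=R.T@(np.array([x,y,z])-p)
    print("t",s['time_s'],"pos",p.round(4),"rot",np.round(e,3),"F",np.round(s['wrist_force'],1),"w",round(s['gripper_width'],4))
    print("units x,y,z",(d/.025).round(2), "turn", None if yaw is None else round(-((yaw-e[2]+np.pi)%(2*np.pi)-np.pi)/.08,2))
E
python3 -m inch '[[1,0,0,0,0.9],[1,0,0,0,0.9],[1,0,0,0,0.9],[1,0,0,0,0.9],[1,0,0,0,0.9],[1,0,0,0,0.9],[1,0,0,0,0.9]]'
python3 -c "
from h import *
go(.5555,-.3105,.18,2.93)"
```

```text
time_s: 0.98
tcp_pos: [0.1948, -0.6459, 0.2385]
tcp_rot: [-1.572, -0.001, 2.928]
wrist_force: [0.7, -0.3, 0.2]
gripper_width: 0.0851
t 0.975 pos [ 0.1948 -0.6459  0.2385] rot [-1.572e+00 -1.000e-03  2.928e+00] F [ 0.7 -0.3  0.2] w 0.0851
units x,y,z [-11.26   2.35 -16.16] turn -0.02
```

```bash
python3 -m inch '[[1,-0.7,0,-1,0],[1,-0.7,0,-1,0],[1,-0.7,0,-1,0],[1,-0.7,0,-1,0],[1,-0.7,0,-1,0],[1,-0.7,0,-1,0],[1,-0.7,0,-1,0],[1,-0.7,0,-1,0],[1,-0.7,0,-1,0],[1,-0.7,0,-1,0]]'
python3 -m inch '[[1,-0.7,0,-1,0],[1,-0.7,0,-1,0],[1,-0.7,0,-1,0],[1,-0.7,0,-1,0],[1,-0.7,0,-1,0],[1,-0.7,0,-1,0],[1,0,0,0,0],[1,0,0,0,0]]'
python3 -c "
from h import *
go(.5555,-.3105,.18,2.93)"
```

```text
time_s: 2.22
tcp_pos: [0.4188, -0.4375, 0.2387]
tcp_rot: [-1.572, -0.001, 2.93]
wrist_force: [0.2, -0.3, 1.1]
gripper_width: 0.0854
time_s: 3.22
tcp_pos: [0.552, -0.314, 0.2388]
tcp_rot: [-1.571, -0.001, 2.931]
wrist_force: [0.3, -0.4, 0.2]
gripper_width: 0.0851
t 3.225 pos [ 0.552  -0.314   0.2388] rot [-1.571e+00 -1.000e-03  2.931e+00] F [ 0.3 -0.4  0.2] w 0.0851
units x,y,z [-0.11  2.35 -0.17] turn 0.01
```

```bash
python3 -m inch '[[1,-0.11,0.85,-0.17,0],[1,0,0.85,0,0],[1,0,0.85,0,0],[1,0,0.85,0,0],[1,0,0.85,0,0],[1,0,0.85,0,0],[1,0,0.8,0,0],[1,0,0,0,0]]'
python3 -c "
from h import *
go(.5555,-.3105,.09,2.93)
im,d=manip.camera('scene'); cv2.imwrite('pics/g1.png',cv2.resize(im[220:400,320:540,::-1],None,fx=3,fy=3)) "
```

```text
time_s: 4.22
tcp_pos: [0.5549, -0.3093, 0.0891]
tcp_rot: [-1.573, -0.004, 2.93]
wrist_force: [0.0, 0.4, 0.6]
gripper_width: 0.0856
t 4.225 pos [ 0.5549 -0.3093  0.0891] rot [-1.573 -0.004  2.93 ] F [0.  0.4 0.6] w 0.0856
units x,y,z [-0.03 -0.04  0.04] turn 0.0
```

View pics/g1.png

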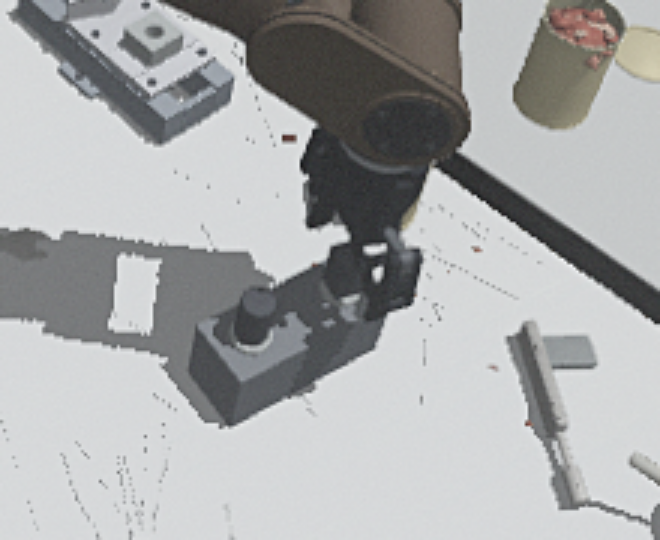

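The fingers straddle the square head (about (355,285) in the crop), and the round pin at (255,315) stands clear. Next I close the fingers.

```bash
python3 -m inch '[[0,0,0,0,0],[0,0,0,0,0],[0,0,0,0,0],[0,0,0,0,0],[0,0,0,0,0],[0,0,0,0,0]]' 60
python3 -m inch '[[0,0,0,0,0],[0,0,0,0,0],[0,0,0,0,0]]'
```

```text
time_s: 5.03
tcp_pos: [0.5565, -0.3108, 0.0927]
tcp_rot: [-1.57, 0.001, 2.93]
wrist_force: [-0.3, -1.3, 3.8]
gripper_width: 0.0252
time_s: 5.4
tcp_pos: [0.5565, -0.3108, 0.0928]
tcp_rot: [-1.57, 0.001, 2.93]
wrist_force: [0.1, 0.1, 5.3]
gripper_width: 0.0254
```

```bash
python3 -m inch '[[0,0,-0.4,0,0],[0,0,-0.8,0,0],[0,0,-0.8,0,0],[0,0,-0.8,0,0],[0,0,-0.8,0,0],[0,0,-0.8,0,0],[0,0,-0.4,0,0],[0,0,0,0,0]]' 80
python3 -c "
from h import *
go(.581,.006,.22,-2.972)
for n in('scene','top'):
  im,d=manip.camera(n); cv2.imwrite(f'pics/l_{n}.png',im[:,:,::-1]); np.save(f'pics/l_{n}_d.npy',d)
print(proj('scene',[.556,-.31,.15]),proj('top',[.556,-.31,.15]))
im=cv2.imread('pics/l_scene.png'); cv2.imwrite('pics/l1.png',cv2.resize(im[200:380,320:520],None,fx=3,fy=3)) "
```

```text
time_s: 6.4
tcp_pos: [0.5564, -0.3105, 0.213]
tcp_rot: [-1.57, 0.002, 2.93]
wrist_force: [-0.2, -0.4, -2.8]
gripper_width: 0.025
t 6.4 pos [ 0.5564 -0.3105  0.213 ] rot [-1.57e+00  2.00e-03  2.93e+00] F [-0.2 -0.4 -2.8] w 0.025
units x,y,z [  1.69  -0.29 -12.59] turn -4.76
[[439.26568551 295.65607259]] [[436.6421355  210.85508765]]
```

View pics/l1.png

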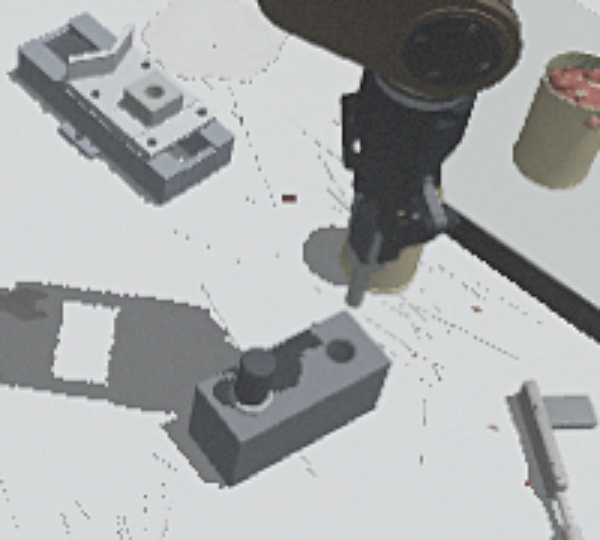

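```bash
python3 -c "
from h import *
print(proj('scene',[[.5564,-.3105,.128],[.5564,-.3105,.16]]), onz('scene',438.3,300.5,.128))
for n,mm in(('scene',(310,225,345,300)),):pass
d=np.load('pics/l_scene_d.npy');W=cloud('scene',d)
for z0,z1 in((.12,.135),(.135,.15),(.15,.165),(.165,.18)):
  m=(d>0)&(abs(W[...,0]-.556)<.03)&(abs(W[...,1]+.31)<.03)&(W[...,2]>z0)&(W[...,2]<z1)
  P=W[m];print(z0,len(P),P.mean(0) if len(P) else '',np.argwhere(m).mean(0)[::-1] if len(P) else '')
"
python3 -m inch '[[0,0.17,-0.3,-1,-0.48],[0,0.17,0,-1,-0.48],[0,0.17,0,-1,-0.48],[0,0.17,0,-1,-0.48],[0,0.1,0,-1,-0.48],[0,0,0,-1,-0.48],[0,-0.1,0,-1,-0.48],[0,-0.17,0,-1,-0.48],[0,-0.2,0,-1,-0.48],[0,-0.2,0,-1,-0.48]]'
python3 -c "
from h import *
go(.581,.006,.22,-2.972)"
```

```text
[[437.76105583 301.43086083]
 [440.36227531 293.1032292 ]] [ 0.55918046 -0.30896884  0.128     ]
0.12 1 [ 0.55350476 -0.31309806  0.13469986] [438. 301.]
0.135 31 [ 0.55228521 -0.31141754  0.14184357] [437.70967742 298.83870968]
0.15 23 [ 0.55316561 -0.31229631  0.15747635] [439.52173913 294.86956522]
0.165 19 [ 0.55209375 -0.31223501  0.16981853] [440.15789474 291.73684211]
time_s: 7.75
tcp_pos: [0.5628, -0.0559, 0.2194]
tcp_rot: [-1.571, 0.0, -2.966]
wrist_force: [-0.4, 0.9, -1.7]
gripper_width: 0.0253
t 7.75 pos [ 0.5628 -0.0559  0.2194] rot [-1.571  0.    -2.966] F [-0.4  0.9 -1.7] w 0.0253
units x,y,z [-1.15 -0.02 -2.31] turn 0.08
```

```bash
python3 -c "
from h import *
t=np.load('pics/top0_i.npy'); s=np.load('pics/scene0_i.npy')
for n,im,(u,v) in(('top',t,(324,204)),('scene',s,(371,230))):
  g=cv2.cvtColor(im,cv2.COLOR_RGB2GRAY).astype(float)[v-7:v+8,u-8:u+9]; 
  print(g.astype(int))
"
python3 -m inch '[[0,-0.25,0,-0.6,0],[0,-0.3,0,-0.6,0],[0,-0.3,0,-0.6,0],[0,-0.3,0,-0.5,0.08],[0,0,0,0,0],[0,0,0,0,0]]'
python3 -c "
from h import *
go(.581,.006,.17,-2.972)
"
```

```text
[[128 140 140 140 140 141 139 140 139 139 140 136 130 142 145 144 146]
 [136 140 142 140 137 134 133 133 131 130 128 126 127 132 141 144 143]
 [134 132 127 127 127 125 126 126 125 123 123 125 124 129 139 142 145]
 [131 124 123 123 123 122 125 124 127 128 127 125 127 129 138 143 142]
 [120 120 123 123 126 127 122 115 116 124 128 126 126 126 137 143 143]
 [ 82 113 125 127 127 115  90  72  75  82 106 123 124 124 136 142 142]
 [ 74 114 126 126 118  89  57  42  44  50  82 116 125 125 134 140 142]
 [ 64 111 125 126 109  68  36  26  30  38  62 112 125 125 132 139 141]
 [ 56 108 127 126 104  59  22  20  19  24  58 108 124 125 130 138 140]
 [ 57 108 127 125 116  75  33  18  16  27  72 114 126 125 126 137 141]
 [ 61  95 122 126 126 103  76  50  37  58 102 123 126 126 126 137 141]
 [ 59  78 116 126 127 125 118 111 108 117 124 125 126 123 125 135 140]
 [ 59  73 114 126 124 126 124 125 124 127 127 128 128 128 127 135 140]
 [ 62  74 117 128 125 126 128 129 127 128 129 128 129 128 115 132 142]
 [ 92  69 113 129 129 129 127 127 115  98  91  80  67  61  66 107 132]]
[[201 199 203 206 212 185 205 202 
[... 593 characters left out ...]
89 188 181]
 [ 87 106 177 184 189 189 161 145 127 123 151 190 189 186 184 183 155]
 [ 94  90 106 152 189 189 187 189 194 193 190 191 182 182 154 114 113]
 [ 94  93  90  83 154 183 190 185 184 189 190 184 151 133 116 120 117]
 [ 95  95  96  89  84 128 183 190 189 182 183 154 120 117 119 117 119]
 [ 95  90  94  95  93  87 129 181 189 155 114 116 121 120 118 119 114]
 [106  94  91  95  96  90  90 114 132 119 121 118 123 118 112 125 151]]
time_s: 8.5
tcp_pos: [0.5814, 0.0035, 0.2192]
tcp_rot: [-1.57, -0.0, -2.975]
wrist_force: [-0.4, -0.9, -2.0]
gripper_width: 0.0254
t 8.5 pos [0.5814 0.0035 0.2192] rot [-1.57  -0.    -2.975] F [-0.4 -0.9 -2. ] w 0.0254
units x,y,z [ 0.    1.97 -0.1 ] turn -0.04
```

```bash
python3 -c "
from h import *
print(onz('top',323.7,204.9,.072),onz('scene',371.1,230.1,.072))
im,d=manip.camera('scene'); cv2.imwrite('pics/o.png',cv2.resize(im[160:280,310:450,::-1],None,fx=5,fy=5,interpolation=cv2.INTER_CUBIC))
W=cloud('scene',d)
print(proj('scene',[[.5814,.0035,.1344],[.5814,.0035,.16],[.581,.006,.072]]))
"
```

```text
[0.58204492 0.00487453 0.072     ] [0.57859791 0.00399966 0.072     ]
[[373.98026168 213.80123114]
 [374.81550517 206.8843407 ]
 [371.43516011 229.36851662]]
```

View pics/o.png

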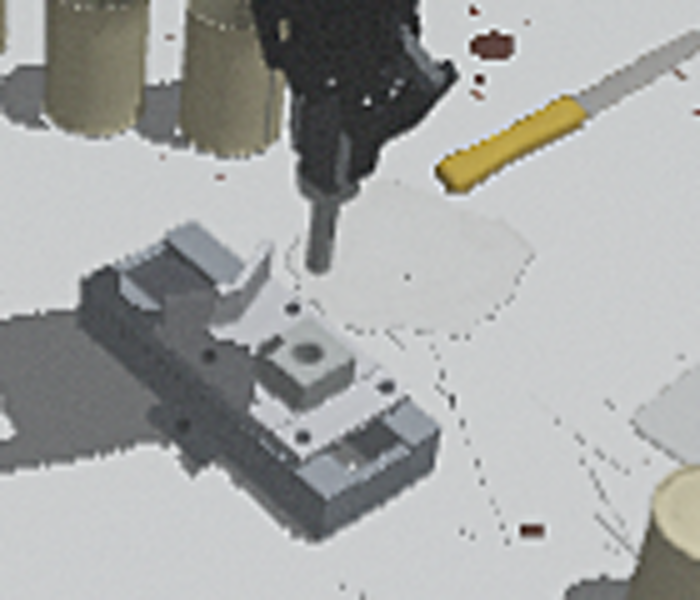

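```bash
python3 -c "
from h import *
print(onz('scene',371.9,230.7,.072))
go(.5805,.0045,.17,-2.972)
"
```

```text
[0.5793105  0.00094164 0.072     ]
t 8.55 pos [0.5814 0.0034 0.2192] rot [-1.571 -0.    -2.976] F [ 0.1  0.1 -2.6] w 0.0252
units x,y,z [ 0.03  1.97 -0.05] turn -0.04
```

```bash
python3 -m inch '[[0,0.03,0.7,0,0],[0,0,0.8,0,0],[0,0,0.6,0,0],[0,0,0,0,0],[0,0,0,0,0]]'
python3 -c "
from h import *
im,d=manip.camera('scene'); cv2.imwrite('pics/o2.png',cv2.resize(im[160:280,310:450,::-1],None,fx=5,fy=5,interpolation=cv2.INTER_CUBIC))
go(.5805,.0045,.17,-2.972)
"
```

```text
time_s: 9.18
tcp_pos: [0.581, 0.0036, 0.167]
tcp_rot: [-1.571, 0.0, -2.975]
wrist_force: [-0.1, -0.5, -2.2]
gripper_width: 0.0253
t 9.225 pos [0.5813 0.0036 0.1675] rot [-1.570e+00  1.000e-03 -2.975e+00] F [ 0.5  0.  -2.4] w 0.025
units x,y,z [ 0.02 -0.1  -0.04] turn -0.04
```

View pics/o2.png

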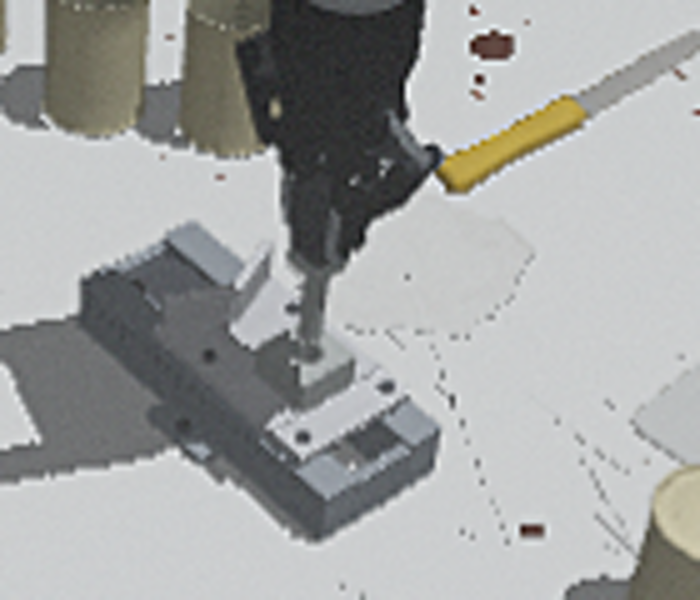

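```bash
python3 -m inch '[[0,0,0.3,0,0],[0,0,0.2,0,0],[0,0,0.1,0,0],[0,0,0,0,0]]'
```

```text
time_s: 9.72
tcp_pos: [0.5805, 0.0037, 0.1515]
tcp_rot: [-1.571, -0.001, -2.975]
wrist_force: [-0.2, 0.1, -2.8]
gripper_width: 0.0254
```

```bash
python3 -m inch '[[0,0,0.2,0,0],[0,0,0.2,0,0],[0,0,0.2,0,0],[0,0,0.2,0,0],[0,0,0,0,0]]'
python3 -m inch '[[0,0,0.2,0,0],[0,0,0,0,0]]'
```

```text
time_s: 10.35
tcp_pos: [0.5803, 0.0038, 0.1311]
tcp_rot: [-1.571, -0.001, -2.975]
wrist_force: [-0.1, 0.0, -2.1]
gripper_width: 0.025
time_s: 10.6
tcp_pos: [0.5804, 0.0037, 0.1263]
tcp_rot: [-1.571, -0.001, -2.975]
wrist_force: [1.3, 0.6, -3.1]
gripper_width: 0.0251
```

```bash
python3 -m inch '[[0,0,0.12,0,0],[0,0,0.1,0,0],[0,0,0,0,0]]'
python3 -m inch '[[0,0,0.08,0,0],[0,0,0,0,0]]'
python3 -m inch '[[0,0,0.08,0,0],[0,0,0,0,0]]'
```

```text
time_s: 10.98
tcp_pos: [0.5805, 0.0037, 0.121]
tcp_rot: [-1.571, -0.001, -2.975]
wrist_force: [0.3, 0.6, -2.0]
gripper_width: 0.0248
time_s: 11.22
tcp_pos: [0.5806, 0.0037, 0.1192]
tcp_rot: [-1.571, -0.0, -2.975]
wrist_force: [0.1, 0.0, -1.8]
gripper_width: 0.025
time_s: 11.48
tcp_pos: [0.5809, 0.0037, 0.1177]
tcp_rot: [-1.571, 0.0, -2.975]
wrist_force: [-1.6, 0.9, -0.3]
gripper_width: 0.0252
```

```bash
python3 -m inch '[[0,0,0.06,0,0],[0,0,0,0,0]]'
python3 -m inch '[[0,0,0.06,0,0],[0,0,0,0,0]]'
```

```text
time_s: 11.72
tcp_pos: [0.5809, 0.0037, 0.1162]
tcp_rot: [-1.571, 0.0, -2.975]
wrist_force: [-0.5, 0.9, 0.9]
gripper_width: 0.0255
time_s: 11.98
tcp_pos: [0.581, 0.0037, 0.1147]
tcp_rot: [-1.571, 0.001, -2.975]
wrist_force: [-1.5, 0.4, 1.4]
gripper_width: 0.0251
```

```bash
python3 -m inch '[[0,0,0.06,0,0],[0,0,0,-0.1,0],[0,0,0,-0.1,0],[0,0,0,-0.1,0],[0,0,0,-0.1,0],[0,0,0,0,0]]'
```

```text
time_s: 12.72
tcp_pos: [0.5798, 0.0127, 0.1135]
tcp_rot: [-1.568, 0.002, -2.975]
wrist_force: [-0.6, -5.9, 4.8]
gripper_width: 0.0249
```

```bash
python3 -m inch '[[0,0,0,-0.1,0],[0,0,0,-0.1,0],[0,0,0,-0.1,0],[0,0,0,0,0]]'
```

```text
time_s: 13.22
tcp_pos: [0.5785, 0.0204, 0.1134]
tcp_rot: [-1.569, 0.002, -2.975]
wrist_force: [0.2, -4.9, 4.1]
gripper_width: 0.0252
```

```bash
python3 -m inch '[[0,0,0,-0.1,0],[0,0,0,-0.1,0],[0,0,0,0,0]]'
```

```text
time_s: 13.6
tcp_pos: [0.5776, 0.0256, 0.1133]
tcp_rot: [-1.57, 0.002, -2.975]
wrist_force: [0.6, -5.0, 3.5]
gripper_width: 0.0248
```

```bash
python3 -m inch '[[0,0,0,-0.1,0],[0,0,0,-0.1,0],[0,0,0,0,0]]'
```

```text
time_s: 13.98
tcp_pos: [0.5767, 0.0307, 0.1132]
tcp_rot: [-1.57, 0.002, -2.975]
wrist_force: [1.4, -4.0, 4.0]
gripper_width: 0.0251
```

```bash
python3 -m inch '[[0,0,0,-0.1,0],[0,0,0,-0.1,0],[0,0,0,0,0]]'
```

```text
time_s: 14.35
tcp_pos: [0.5758, 0.0357, 0.1131]
tcp_rot: [-1.571, 0.001, -2.975]
wrist_force: [2.0, -4.4, 5.4]
gripper_width: 0.0253
```

```bash
python3 -m inch '[[0,0,0,-0.1,0],[0,0,0,-0.1,0],[0,0,0,0,0]]'
```

```text
time_s: 14.72
tcp_pos: [0.5749, 0.0406, 0.1131]
tcp_rot: [-1.571, 0.001, -2.975]
wrist_force: [2.1, -4.5, 5.1]
gripper_width: 0.0252
```

```bash
python3 -m inch '[[0,0,0,-0.1,0],[0,0,0,-0.1,0],[0,0,0,0,0]]'
```

```text
time_s: 15.1
tcp_pos: [0.5739, 0.0456, 0.113]
tcp_rot: [-1.571, 0.001, -2.975]
wrist_force: [1.7, -4.3, 4.7]
gripper_width: 0.0252
```

```bash
python3 -c "
from h import *
s=manip.sense();print(s['wrist_force'],s['tcp_pos'],s['wrist_torque'])"
```

```text
[ 1.70100024 -4.27594145  4.68730832] [0.57386992 0.0455809  0.11296363] [-1.0990606  -0.3677256   0.01442681]
```

```bash
python3 -m inch '[[0,0,0,-0.1,0],[0,0,0,-0.1,0],[0,0,0,0,0]]'
```

```text
time_s: 15.48
tcp_pos: [0.5729, 0.0506, 0.1129]
tcp_rot: [-1.571, 0.0, -2.975]
wrist_force: [1.3, -3.7, 4.9]
gripper_width: 0.025
```

```bash
python3 -m inch '[[0,0,0,-0.1,0],[0,0,0,-0.1,0],[0,0,0,0,0]]'
```

```text
time_s: 15.85
tcp_pos: [0.5708, 0.0567, 0.1111]
tcp_rot: [-1.574, -0.002, -2.976]
wrist_force: [1.9, -0.2, -1.8]
gripper_width: 0.0251
```

```bash
python3 -m inch '[[0,0,0.12,0,0],[0,0,0.08,0,0],[0,0,0,0,0]]'
```

```text
time_s: 16.23
tcp_pos: [0.5709, 0.0563, 0.1066]
tcp_rot: [-1.573, -0.003, -2.976]
wrist_force: [1.1, 2.8, -4.3]
gripper_width: 0.025
```

```bash
python3 -m inch '[[0,0,0.1,-0.04,0],[0,0,0.1,-0.02,0],[0,0,0,0,0]]'
```

```text
time_s: 16.6
tcp_pos: [0.5712, 0.0567, 0.1022]
tcp_rot: [-1.571, -0.002, -2.975]
wrist_force: [0.1, -0.3, -2.0]
gripper_width: 0.0253
```

```bash
python3 -m inch '[[0,0,0.12,0,0],[0,0,0.1,0,0],[0,0,0,0,0]]'
```

```text
time_s: 16.98
tcp_pos: [0.5715, 0.0569, 0.0969]
tcp_rot: [-1.571, -0.001, -2.975]
wrist_force: [-1.0, 0.2, -1.9]
gripper_width: 0.025
```

```bash
python3 -m inch '[[0,0,0.1,0,0],[0,0,0.04,0,0],[0,0,0,0,0]]'
```

```text
time_s: 17.35
tcp_pos: [0.5721, 0.0569, 0.0948]
tcp_rot: [-1.571, 0.001, -2.975]
wrist_force: [-2.5, 0.2, 4.0]
gripper_width: 0.0247
```

```bash
python3 -m inch '[[0.8,0,0,0,0],[0.8,0,0,0,0],[0.8,0,0,0,0],[0.8,0,0,0,0],[0.8,0,0,0,0]]'
python3 -m inch '[[0.8,0,-0.3,0,0],[0.8,0,-0.7,0,0],[0.8,0,-0.8,0,0],[0.8,0,-0.8,0,0],[0.8,0,-0.8,0,0],[0.8,0,-0.8,0,0],[0.8,0,-0.8,0,0],[0.8,0,0,0,0]]'
python3 -m inch '[[0.8,0.5,-0.5,1,0],[0.8,0.5,-0.5,1,0],[0.8,0.5,-0.5,1,0],[0.8,0.5,-0.5,1,0],[0.8,0.5,0,1,0],[0.8,0.5,0,1,0],[0.8,0.5,0,1,0],[0.8,0,0,0,0]]'
python3 -c "
from h import *
for n in('scene','top'):
  im,d=manip.camera(n); np.save(f'pics/f_{n}_d.npy',d); cv2.imwrite(f'pics/f_{n}.png',im[:,:,::-1])
  W=cloud(n,d)
  m=(d>0)&(abs(W[...,0]-.571)<.03)&(abs(W[...,1]-.057)<.03)&(W[...,2]>.1)
  print(n,W[m].mean(0),np.percentile(W[m][:,2],[5,50,95]))
a=cv2.imread('pics/f_scene.png')[160:310,310:460];b=cv2.imread('pics/f_top.png')[140:260,250:450]
cv2.imwrite('pics/f1.png',cv2.resize(a,None,fx=4,fy=4)); cv2.imwrite('pics/f2.png',cv2.resize(b,None,fx=4,fy=4))
print(manip.sense()['tcp_pos'])
"
```

```text
time_s: 17.98
tcp_pos: [0.5717, 0.0569, 0.0938]
tcp_rot: [-1.571, -0.0, -2.975]
wrist_force: [-0.5, -0.3, 0.7]
gripper_width: 0.0685
time_s: 18.98
tcp_pos: [0.573, 0.0569, 0.2215]
tcp_rot: [-1.57, 0.004, -2.975]
wrist_force: [-1.1, -0.6, -0.6]
gripper_width: 0.0682
time_s: 19.98
tcp_pos: [0.5137, -0.1312, 0.2677]
tcp_rot: [-1.572, -0.002, -2.978]
wrist_force: [-0.2, 0.1, 0.5]
gripper_width: 0.0681
scene [0.56725483 0.05395882 0.11572236] [0.10264872 0.11828308 0.12394025]
top [0.57246394 0.05922853 0.12160069] [0.11014768 0.1226621  0.1269054 ]
[ 0.51421448 -0.12977142  0.26805817]
```

View pics/f1.png

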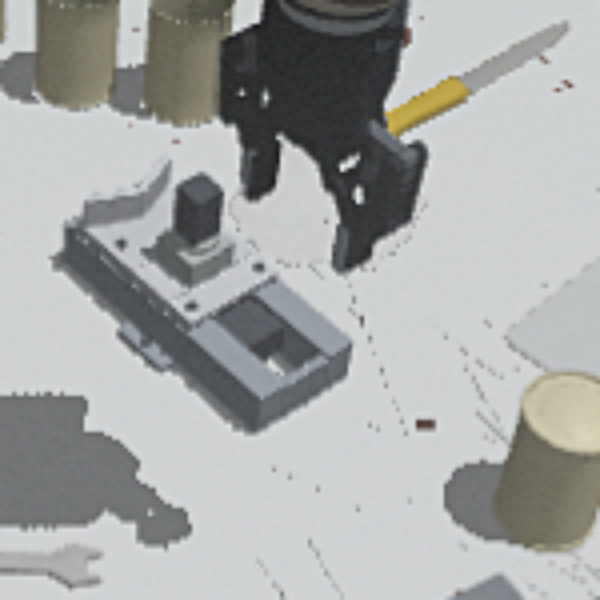

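View pics/f2.png

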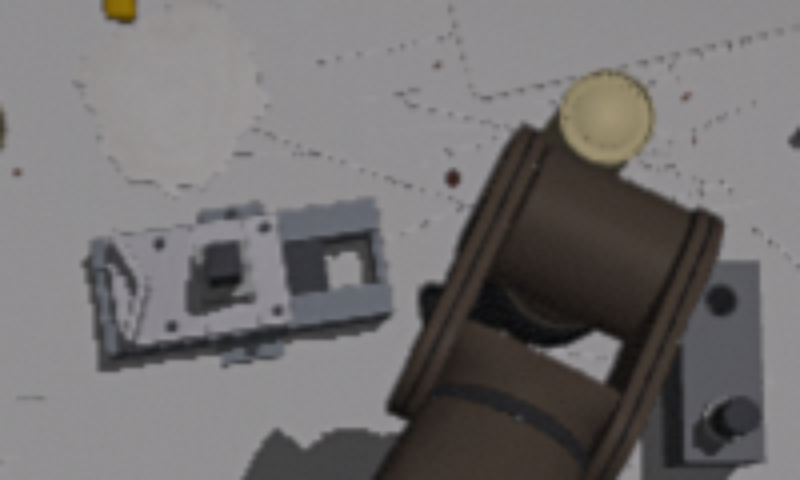

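```bash
python3 -c "
from h import *
for n in('scene0','f_scene'):
  d=np.load(f'pics/{n}_d.npy');W=cloud('scene',d)
  m=(d>0)&(abs(W[...,0]-.68)<.06)&(abs(W[...,1]+.21)<.06)&(W[...,2]>.1);print('can',W[m].mean(0))
for n in('top0','f_top'):
  d=np.load(f'pics/{n}_d.npy');W=cloud('top',d)
  for l,x,y,z in(('tape',.35,.185,.015),('round',.467,-.311,.108)):
    m=(d>0)&(abs(W[...,0]-x)<.05)&(abs(W[...,1]-y)<.06)&(W[...,2]>z)&(W[...,2]<.14);print(n,l,m.sum(),W[m].mean(0).round(4))
manip.job_done()
print(manip.sense()['time_s'])"
```

```text
can [ 0.68265549 -0.22132282  0.10430938]
can [ 0.68295819 -0.22143166  0.1044127 ]
top0 tape 261 [0.3454 0.1908 0.0242]
top0 round 80 [ 0.4668 -0.3111  0.1203]
f_top tape 259 [0.3455 0.1908 0.0244]
f_top round 82 [ 0.467  -0.3109  0.1205]
the job is handed in; nothing more can be done
the job is handed in; nothing more can be done
```

The square-headed pin is fully home in the hidden hole with its collar on the bush, released, and the job is handed in at about 20 s. No verdict was reported.

- **What I did:** I took the pin from the far rack hole and put it down the bush of the rightmost jig. I pressed it on the bed with about 7 N and slid the can stop about 54 mm. There the vertical force dropped to just the pin's weight as the tip went in. I pushed it down until the collar met the bush with about 6 N, opened the fingers and backed the arm off.
- **Pin height:** in the top camera the pin head's top is at 122.7 mm, against 123 mm when fully home.
- **Bystanders:** the sealed can, tape roll and round pin all read within 0.5 mm of where they started.
- **One disagreement:** the scene camera puts the pin 5 to 7 mm from the top camera, and its head about 4 mm lower. The two cameras differed by about 3 to 4 mm from the start, and the scene reading also includes the sides of the head. I judged the seating mainly by the forces and tool height. I did not measure the pin's tilt separately; it looks upright in both pictures.

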